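# Square the ceramic spacer in the corner stop, then lay it on the valve plate

### The arm

A 6-joint arm with a two-finger parallel gripper is mounted at the origin on the work surface. World frame = base frame: x ahead of the robot, y to its left, z up, the work surface at z = 0. Lengths are in m, angles in degrees, forces in N, time in s.
With the tool pointing down it reaches from about 0.325 to 0.85 m from the base axis. Payload 15.5 kg.
Tool frame: the origin (TCP) lies midway between the tips of the shut fingers; the grasp point (between the pads) lies 19 mm behind it; z points along the fingers, y is the line along which they close (so a half turn about z gives the same grasp; the last joint's range is limited). The gripper opens to 91 mm and grips with 3 to 60 N. Pads are 32 mm wide; open, the fingers measure 118 mm over their backs; the gripper's body (76 mm by 178 mm) begins 60 mm behind the grasp point.
Start: joints at [-81.102, 28.281, 77.091, -0, 74.628, -5.472], TCP at [0.155, -0.605, 0.214] pointing down, gripper open.
Joint ranges: [-166.48, 166.48], [-47.26, 123.95], [12.59, 153.08], [-70.14, 250.14], [6.76, 159.57], [-176.63, 176.63]. Speed limits (degrees/s): [108.29, 108.29, 147.25, 172.46, 172.46, 172.46].

### API

Orientations are given as a 3x3 rotation matrix whose columns are the frame's x, y, z axes.
In Python, from bench import ctrl gives the robot as it stands. The module is installed in compiled form; this text tells all that it offers. Calls block until the motion is done:
- ctrl.goto(position, orientation): joint-space move of the TCP to a pose.
- ctrl.move_l(position, vel=0.15, ori=None, contact_N=None): straight line of the TCP; ori=None keeps the orientation; vel is the mean speed in m/s. With contact_N (N) it stops when the force on the tool has changed by that much, and returns True; else False.
- ctrl.movej(angles): joint-space move.
- ctrl.command_gripper(opening): opening from 0.0 (shut) to 1.0 (fully open); the grip force is fixed at half the most; returns when the fingers have stopped.
- ctrl.sleep(seconds).
- ctrl.ik(position, orientation): joint angles nearest the present ones, or None.
- ctrl.read_camera(name): name is "side" or "top" or "wrist"; returns the picture (480x640x3 uint8, blue, green, red); there is no depth.
- ctrl.camera_params(name): a dict with "fx", "fy", "cx", "cy" (pixels), "pose" (4x4, takes a point from camera to world coordinates); the wrist camera has in their place "T_tool_cam" (4x4, takes a point from camera to tool coordinates, whose origin is the TCP and whose axes are the flange's). Camera axes: x right, y up, looking along -z (the intrinsics and any distortion apply to the point x, -y, -z); pixel columns grow to the right and rows downward; lengths in m; the calibration is good to about 2 mm. A picture is of the moment at which its call begins: read the wrist's pose just before it. camera_params takes no time and is no camera call.
A pose or a line that the arm cannot do raises ctrl.MotionError and nothing moves.
- ctrl.sign_off(): hands the job in; it is judged then, once.
Readings, each from a call of its own:
- ctrl.current_t(): time.
- ctrl.current_q(): joint angles.
- ctrl.current_dq(): joint speeds.
- ctrl.current_effort(): joint torques, N m.
- ctrl.current_tool_pos(): TCP position.
- ctrl.current_eef_rot(): TCP orientation.
- ctrl.current_contact_force(): force on the tool from outside, world axes, zero at the start.
- ctrl.current_wrist_torque(): the same for the moment, N m.
- ctrl.current_grip_width(): opening from 0.0 (shut) to 1.0 (fully open).
- ctrl.current_grasp_force(): force on a finger pad.
Only numpy, scipy, OpenCV 4.12 (cv2) and the standard library are available. Lean on these libraries where they do the work, as an engineer would, in place of code of your own. Each camera call takes 0.05 s, during which the arm holds its last target. There are 200 camera calls.

### The job

Slide the oblong white ceramic spacer along the bench into the steel corner stop until it lies home against both bars, its long side along the longer bar. Then grip it there, lift it out and lay it flat on the middle of the blackened valve plate, lengthwise along the plate, and let go. Leave the round white spacer where it lies.

Things in the scene. Friction and masses are not known exactly. Their poses are not given: they have to be found in the camera images.
- spacer: the oblong white ceramic spacer, a loose flat bar 70 x 40 x 18 mm (x, y, z) of about 0.19 kg, lying flat on the oak bench a few centimetres out from the corner stop, turned up to about 20 degrees from it. Origin: centre of its underside; x along its 70 mm length, y across its 40 mm width, z up. It slides on the bench under a light push.
- corner: the steel corner stop: an L of two low bars (6 mm high, 12 mm wide) screwed to the bench; fingers can pass over them. Origin: the inner corner at bench height, z up. The longer bar's inner face runs 110 mm along +x (bar on its -y side), the shorter one's 60 mm along +y (bar on its -x side); the inside is at +x, +y. Home for the spacer: centre at x 35, y 20 mm, length along x.
- valve_plate: the valve plate, a loose, heavy (about 0.95 kg) flat oblong plate of blackened steel, 130 x 80 x 12 mm, with bolt and port marks near its ends, lying flat on the bench. Origin: centre of its underside; x along its 130 mm length, z up; its top face is 12 mm above the bench.
- round_spacer: a round white ceramic spacer, a loose disc 44 mm across and 18 mm high lying flat on the bench between the corner stop and the valve plate; not the part wanted, to be left alone. Origin: centre of its underside.
Not all that is in view belongs to the job. Leave any brown or green look-alike of the spacer alone.

How it is judged (in metres and radians):
On the way, in this order (a step that is already met when the one before it is completed fails the run):
1. the oblong spacer slides in flat on the bench: at bench height, within 35 mm of home along each bar but still more than 12 mm short of it along one (x of spacer in the frame of corner between 0 and 0.07 m and y of spacer in the frame of corner between -0.015 and 0.055 m and z of spacer in the frame of corner between -0.005 and 0.005 m and angle between spacer's own z axis and vertical below 0.12 rad and not (x of spacer in the frame of corner between 0.023 and 0.047 m and y of spacer in the frame of corner between 0.008 and 0.032 m)).
2. the oblong spacer lies home in the corner: flat on the bench, within 10 mm of touching both bars, its length within 10 degrees of the longer bar (x of spacer in the frame of corner between 0.025 and 0.045 m and y of spacer in the frame of corner between 0.01 and 0.03 m and z of spacer in the frame of corner between -0.005 and 0.005 m and angle between spacer's own z axis and vertical below 0.12 rad and angle between the x axis of spacer and the x axis of corner, either way round below 0.175 rad), for 0.2 s.
At the end, for the whole second after the job is handed in: The oblong spacer rests flat on the valve plate, released and still, its centre within 18 mm of the plate's centre and its length within 15 degrees of the plate's length; on the way it was slid along the bench into the corner stop and lay home there (horizontal distance between spacer and valve_plate below 0.018 m and z of spacer in the frame of valve_plate between 0.008 and 0.017 m and angle between the x axis of spacer and the x axis of valve_plate, either way round below 0.26 rad and angle between each of spacer, valve_plate's own z axis and vertical below 0.1 rad and linear speed of spacer below 0.02 m/s and contact force between the fingers and spacer below 0.1 N); the robot touches nothing.
It fails at once if the round spacer is moved more than 20 mm (distance of round_spacer from where it was at the start of the episode above 0.02 m).
It also fails if it takes over 58 s, if anything falls off the work surface, if the arm or the gripper's body presses on something with over 40 N, if the wrist force passes 120 N, or if a joint passes its speed limit or range.

## Working session

There is one attempt and no reset: what is moved stays moved. The work goes in short steps, each a Python script; the robot and the scene stay as the last script left them, time stands still between calls to the robot, and variables do not carry over. Pictures are saved under pics/ and viewed, at most 10 in all, crops included, and the job is handed in when it is done.

```bash
mkdir -p pics; ls
python3 - <<'E'
from bench import ctrl
import cv2,numpy as np
np.set_printoptions(precision=4,suppress=True)
for n in("top","side"):
    cv2.imwrite(f"pics/{n}0.png",ctrl.read_camera(n)); print(n,ctrl.camera_params(n))
print(ctrl.camera_params("wrist")); print(ctrl.current_t(),ctrl.current_eef_rot())
E
```

```text
pics
top {'fx': 485.91429160636653, 'fy': 485.91429160636653, 'cx': 314.16389545285364, 'cy': 240.75219282084853, 'pose': array([[ 0.0064,  0.9964, -0.085 ,  0.4698],
       [-0.9998,  0.0048, -0.0184, -0.0126],
       [-0.0179,  0.0851,  0.9962,  0.8182],
       [ 0.    ,  0.    ,  0.    ,  1.    ]])}
side {'fx': 450.4003846589839, 'fy': 450.4003846589839, 'cx': 313.62366274369555, 'cy': 240.58764982704128, 'pose': array([[ 0.9837,  0.0785, -0.1616,  0.4167],
       [-0.179 ,  0.5034, -0.8453, -0.6898],
       [ 0.0149,  0.8605,  0.5093,  0.4587],
       [ 0.    ,  0.    ,  0.    ,  1.    ]])}
{'fx': 394.2403284503405, 'fy': 394.2403284503405, 'cx': 323.1938282438244, 'cy': 241.03938805421916, 'T_tool_cam': array([[-0.0005,  0.9632,  0.2688,  0.0758],
       [ 1.    ,  0.0008, -0.0011,  0.0002],
       [-0.0013,  0.2688, -0.9632, -0.1707],
       [ 0.    ,  0.    ,  0.    ,  1.    ]])}
0.1 [[ 0.9687  0.2482 -0.0002]
 [ 0.2482 -0.9687  0.0011]
 [ 0.0001 -0.0011 -1.    ]]
```

View pics/top0.png

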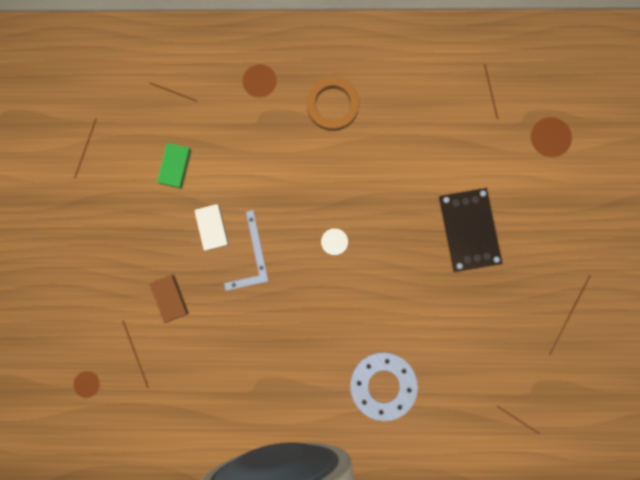

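View pics/side0.png

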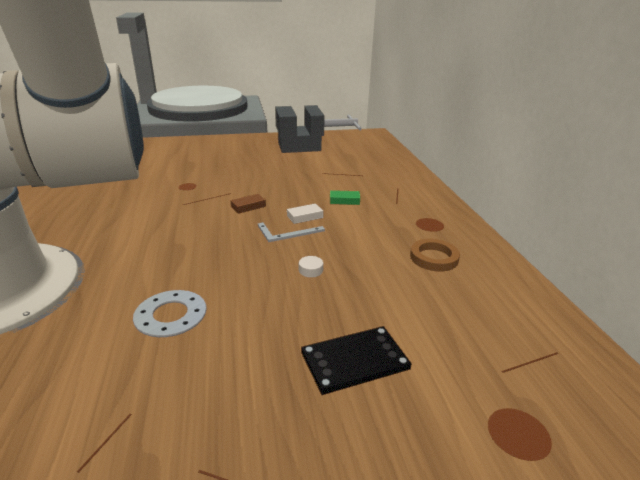

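Top view: the oblong white part is at (211,228) and the corner stop's inner corner is near (260,272), with its long bar up to (250,211) and its short bar to (225,287). The plate is at (471,230).
Possible mix-ups: oblong white (211,228), round white (335,242), green block (174,166), brown block (169,299). I choose (211,228), the only one that is both white and oblong.

```bash
cat > h.py <<'E'
import cv2,numpy as np
from bench import ctrl
np.set_printoptions(precision=4,suppress=True)
def wrist():
    T=np.eye(4);T[:3,:3]=ctrl.current_eef_rot();T[:3,3]=ctrl.current_tool_pos()
    im=ctrl.read_camera("wrist");p=dict(ctrl.camera_params("wrist"));p["pose"]=T@p["T_tool_cam"];return im,p
def cast(px,p,z):
    px=np.asarray(px,float).reshape(-1,2)
    d=np.c_[(px[:,0]-p["cx"])/p["fx"],-(px[:,1]-p["cy"])/p["fy"],-np.ones(len(px))]@p["pose"][:3,:3].T
    o=p["pose"][:3,3]; return (o+d*((z-o[2])/d[:,2])[:,None])[:,:2]
def blobs(mask,p,z,amin):
    out=[]
    for c in cv2.findContours(mask.astype(np.uint8),cv2.RETR_EXTERNAL,cv2.CHAIN_APPROX_NONE)[0]:
        if cv2.contourArea(c)<amin: continue
        w=cast(c,p,z); (cx,cy),(a,b),_=r=cv2.minAreaRect((w*1000).astype(np.float32))
        q=cv2.boxPoints(r); e=max(q[1]-q[0],q[2]-q[1],key=np.linalg.norm)
        out.append((c.reshape(-1,2).mean(0),np.array([cx,cy]),max(a,b),min(a,b),np.degrees(np.arctan2(e[1],e[0]))%180,w*1000))
    return out
def masks(im):
    h=cv2.cvtColor(im,cv2.COLOR_BGR2HSV);H,S,V=[h[...,i].astype(int) for i in range(3)];b,g,r=[im[...,i].astype(int) for i in range(3)]
    return dict(white=(V>200)&(S<50)&(r>=b),steel=(b>r+3)&(V>130)&(S<90),black=(V<75))
def down(deg):  # tool y axis (closing line) at world angle deg
    c,s=np.cos(np.radians(deg)),np.sin(np.radians(deg)); y=np.array([c,s,0]);z=np.array([0,0,-1.]);return np.c_[np.cross(y,z),y,z]
E
python3 - <<'E'
from h import *
im=cv2.imread("pics/top0.png");p=ctrl.camera_params("top")
m=masks(im)
for k,z in(("white",.018),("steel",.006),("black",.012)):
    for b in blobs(m[k],p,z,80): print(k,*b[:5])
cv2.imwrite("pics/crop.png",cv2.resize(im[130:330,130:360],None,fx=3,fy=3,interpolation=cv2.INTER_CUBIC)[:600,:690])
E
```

```text
white [334.0429 241.4714] [537.0508 -30.6389] 41.00091552734375 40.90660858154297 135.27023
white [210.6271 226.9492] [560.6167 174.5575] 69.22897338867188 38.93617248535156 14.677231
steel [383.4946 386.1141] [ 301.9898 -112.2672] 105.25702667236328 104.77674865722656 44.763756
steel [251.9683 257.7014] [523.0649 127.8693] 118.92586517333984 69.17252349853516 12.586431
black [274.9267 463.2821] [182.6404  64.5103] 202.3837432861328 54.27831268310547 90.76382
black [468.2741 229.8456] [ 558.8529 -256.213 ] 125.25408172607422 78.4106216430664 10.287619
```

View pics/crop.png

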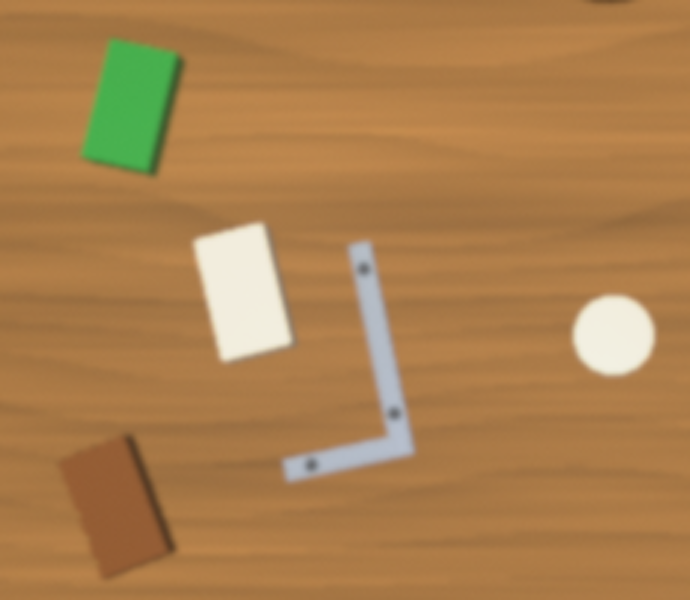

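The crop confirms the choice: the white oblong is at crop (243,292), clear of the L stop. The measured 69 x 39 mm matches its size. Next I refine with the wrist camera, first over the plate and then over the corner.

Run:
```python
from h import *
for n,xy,a in(("plate",(.55,-.245),-80),("corner",(.535,.145),-77)):
    ctrl.goto([*xy,.22],down(a)); im,p=wrist(); cv2.imwrite(f"pics/w_{n}.png",im); m=masks(im)
    for k,z in(("white",.018),("steel",.006),("black",.012)):
        for b in blobs(m[k],p,z,500): print(n,k,*b[:5])
print(ctrl.current_t(),ctrl.current_q())
a=cv2.imread("pics/w_plate.png");b=cv2.imread("pics/w_corner.png")
cv2.imwrite("pics/both.png",cv2.resize(np.hstack([a,b]),(800,300)))
```

```text
plate white [ 97.2362 185.7087] [538.3418 -32.14  ] 42.51805877685547 42.059654235839844 140.26852
plate steel [201.8561 404.5455] [ 302.9703 -152.2542] 69.28408813476562 34.703025817871094 157.00818
plate black [455.7815 379.1597] [ 384.7408 -420.1776] 46.38447952270508 38.21429443359375 10.392645
plate black [339.974  376.2972] [ 361.9622 -275.7664] 766.2696533203125 272.23321533203125 99.82808
plate black [336.6223 199.4109] [ 559.8884 -257.9271] 128.66432189941406 79.32941436767578 10.084075
corner white [495.8833 248.6583] [538.0705 -30.8766] 43.006832122802734 42.232887268066406 69.21078
corner white [297.1018 177.7257] [561.4707 174.3147] 69.52914428710938 38.76985549926758 14.731973
corner steel [353.2446 238.7826] [524.0695 127.6125] 120.17151641845703 71.33014678955078 12.835592
corner black [332.9046 370.6642] [361.7756 107.11  ] 766.2465209960938 297.19207763671875 102.81941
3.5833 [ 8.8868 22.2462 86.7011 -0.0123 71.0438 85.9639]
```

View pics/both.png

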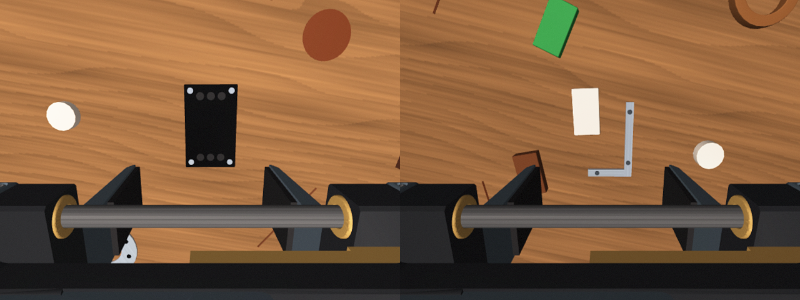

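The wrist views agree with the top camera to about 2 mm, and the sizes match. The plate is at (338,199) in its frame, the spacer at (297,178) and the L at (353,239). I'll grip the spacer across its width, drag it on the bench into the corner, release and check.

```bash
cat >> h.py <<'E'
A=12.8;u=np.array([np.cos(np.radians(A)),np.sin(np.radians(A))]);v=np.array([-u[1],u[0]])
C=np.array([.524,.1276])-.049*u-.024*v
def cw(x,y,z): return [*(C+x*u+y*v),z]
def cf(w): d=np.asarray(w)[:2]-C; return np.array([d@u,d@v])*1000
E
python3 - <<'E'
from h import *
Z=.0085
s=[.5613,.1744]; print("spacer in corner",cf(s))
ctrl.goto([*s,.08],down(14.7-90)); print(ctrl.move_l([*s,Z],vel=.08,contact_N=8)); 
ctrl.command_gripper(0.0); print("w",ctrl.current_grip_width()*91,ctrl.current_grasp_force(),ctrl.current_tool_pos())
def st(n,c): print(n,c,cf(ctrl.current_tool_pos()),ctrl.current_contact_force(),ctrl.current_t())
c=ctrl.move_l(cw(.060,.040,Z),vel=.05,ori=down(A-90));st("mid",c)
c=ctrl.move_l(cw(.039,.024,Z),vel=.03,contact_N=12);st("near",c)
c=ctrl.move_l(cw(.039,.015,Z),vel=.012,contact_N=6);st("v",c)
y=cf(ctrl.current_tool_pos())[1]/1000
c=ctrl.move_l(cw(.030,y,Z),vel=.012,contact_N=6);st("u",c)
ctrl.command_gripper(0.6); ctrl.sleep(.3);st("open",0)
im=ctrl.read_camera("top");p=ctrl.camera_params("top");cv2.imwrite("pics/top1.png",im)
for b in blobs(masks(im)["white"],p,.018,80): print(b[1:5],cf(b[1]/1000))
im,p=wrist();cv2.imwrite("pics/w1.png",im)
for b in blobs(masks(im)["white"],p,.018,500): print(b[1:5],cf(b[1]/1000))
E
```

```text
spacer in corner [95.7415 61.3732]
False
w 39.87792787573442 30.00003308057785 [0.5613 0.1744 0.0085]
mid False [60.0921 40.021 ] [-1.1986 -0.6808  0.4085] 7.075
near False [39.0039 24.0234] [-0.2805 -0.5666 -1.3074] 8.1083
v True [39.0851 20.8357] [-0.2477  2.4922  5.4473] 8.5333
u True [35.0403 20.8808] [0.0664 1.1912 6.1532] 9.0
open 0 [35.3357 20.989 ] [-1.3051 -0.4846 -0.6584] 9.7417
(array([320.4755, 499.3777]), 59.47905349731445, 29.777803421020508, np.float32(3.5528915)) [-67.1    431.6293]
(array([360.6381, 423.8666]), 73.23699951171875, 49.76543045043945, np.float32(116.08456)) [-44.6648 349.0968]
(array([313.364 , 171.8495]), 195.9586944580078, 71.84830474853516, np.float32(6.5164027)) [-146.5982  113.816 ]
(array([471.0547, 137.8135]), 47.05482482910156, 14.36052417755127, np.float32(173.97234)) [-0.3668 45.6897]
(array([537.8681, -30.6456]), 39.7903938293457, 39.641944885253906, np.float32(0.28720462)) [  27.4644 -133.3855]
(array([541.9235, 372.9875]), 113.73390197753906, 36.660301208496094, np.float32(6.4464135)) [120.8433 259.3185]
(array([544.4958, 249.1602]), 190.96987915039062, 142.73927307128906, np.float32(95.521286)) [ 95.9179 137.9985]
(array([572.2084, 134.9137]), 118.25614166259766, 35.884620666503906, np.float32(6.848713)) [97.6308 20.4515]
(array([480.4695, 114.5561]), 38.7989501953125, 5.3288092613220215, np.float32(102.73842)) [ 3.6613 20.9243]
(array([523.7328, 124.1168]), 44.25696563720703, 38.91331481933594, np.float32(12.758864)) [47.9678 20.6626]
```

View pics/w1.png

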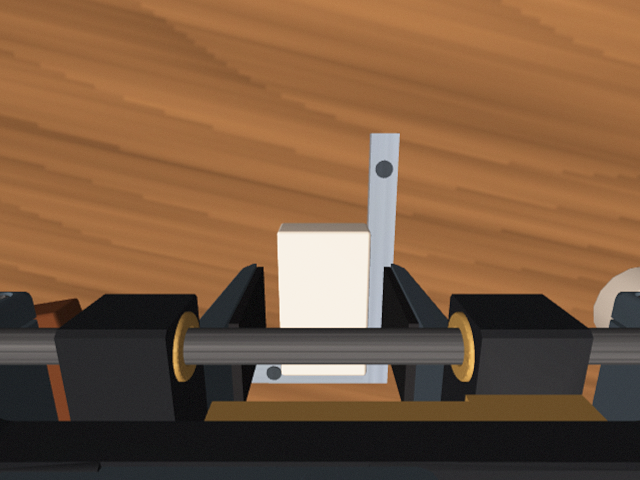

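The spacer at (280–367, 228–375) lies against both bars; in the corner frame it is at about (35, 20.7) mm, which is home. Next I regrip it there, lift, carry it to the plate and set it down.

Run:
```python
from h import *
ctrl.command_gripper(0.0); print("w",ctrl.current_grip_width()*91,ctrl.current_grasp_force())
t=ctrl.current_tool_pos(); ctrl.move_l([t[0],t[1],.13],vel=.12)
P=[.5595,-.2575]; R=down(10.1-90)
ctrl.goto([*P,.13],R); print("w",ctrl.current_grip_width()*91,ctrl.current_grasp_force())
ctrl.move_l([*P,.035],vel=.1); c=ctrl.move_l([*P,.0195],vel=.015,contact_N=5); print(c,ctrl.current_tool_pos(),ctrl.current_contact_force())
ctrl.command_gripper(0.65); ctrl.sleep(.2); t=ctrl.current_tool_pos(); ctrl.move_l([t[0],t[1],.15],vel=.12); ctrl.goto([.45,-.2575,.22],R)
im,p=wrist();cv2.imwrite("pics/w2.png",im); m=masks(im)
for k,z in(("white",.030),("black",.012)):
    for b in blobs(m[k],p,z,500): print(k,*b[:5])
im=ctrl.read_camera("top");p=ctrl.camera_params("top")
for b in blobs(masks(im)["white"],p,.03,80): print(*b[:5])
print(ctrl.current_t())
```

```text
w 39.31544373255058 29.99992400407791
w 39.750226833132025 29.999651312828064
True [ 0.5594 -0.2575  0.0204] [-0.7623 -0.4476  7.0142]
white [345.0428  91.0039] [ 559.2328 -258.0492] 68.65381622314453 39.42255401611328 10.081623
white [86.4825 70.8392] [537.7189 -39.0882] 40.94324493408203 40.88508605957031 43.74782
black [411.4404 380.211 ] [ 277.1594 -385.7332] 46.51201248168945 28.54886817932129 10.96504
black [321.2416 378.6054] [ 262.3096 -287.9694] 766.1753540039062 272.1184387207031 99.931984
black [343.9916  89.2257] [ 559.5563 -258.0241] 128.1548614501953 79.29617309570312 10.128076
[595.4726 306.8408] [ 435.1097 -451.3343] 150.71731567382812 39.0470085144043 174.40512
[334.0429 241.4714] [536.0423 -30.3685] 40.38603210449219 40.293209075927734 135.27011
[473.6825 228.373 ] [ 558.7781 -256.3397] 68.94656372070312 41.442543029785156 9.87796
17.425
```

View pics/w2.png

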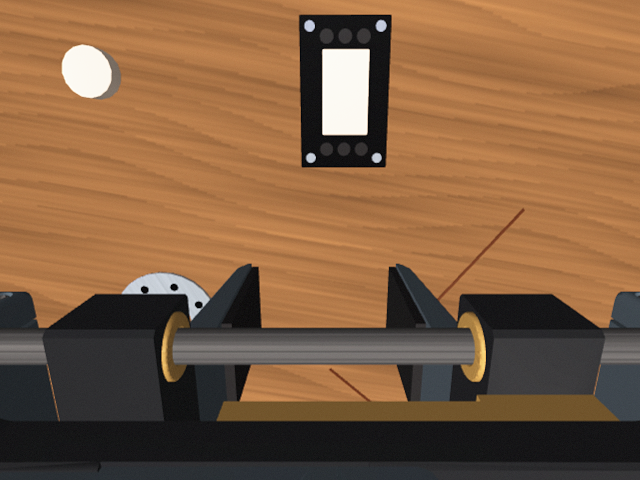

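The spacer at (345,91) lies centred and lengthwise on the plate, within about 1 mm. The round spacer at (86,71) hasn't moved, and the gripper is clear.

```bash
python3 -c "
from bench import ctrl
print(ctrl.sign_off())"
```

```text
the job is handed in; nothing more can be done
None
```

The oblong spacer was slid home into the corner stop, then regripped and laid on the valve plate within about 1 mm of its centre and lengthwise along it; the round spacer stayed put, and the job was handed in at about 17.5 s (the hand-in returned no verdict).

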